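Square up tile blanks against the stop rail with a straightedge

TASK

Take the straightedge by its fin out of its tray and with it push all four clay tiles together across the board until they stand in one straight row, flush against the stop rail; press the row home evenly, so that every tile is held, with about ten newtons in all for half a second, and no harder, because the edges chip. Touch the tiles with the straightedge only, lay the straightedge back flat in its tray, and leave the jar, the cup and the stamp alone.

Things in the scene. Friction and masses are not known exactly. Their poses are not given: they have to be found in the camera images.
- board: Fixed off-white plaster setting board, 250 (x) x 270 (y) x 18 mm thick, flat on the bench. Origin: centre of its underside. Its +x axis points towards the rail, its y axis runs along the rail.
- rail: Fixed wooden stop rail on the board along one edge: 260 (y) x 22 (x) x 22 mm high. Origin: middle of the foot of its inner face, on the board top (18 mm above the bench); +x points into the rail, tiles lie on its -x side. Rigid, as are tiles and bar: sliding the tiles takes 1 to 3 N in all; once the row meets the rail the force climbs steeply: come up to it at 10 mm/s or less and read it.
- straightedge: Aluminium bar 220 (y) x 30 (x) x 16 mm high under a wooden fin to hold it by: fin 100 (y) x 16 mm thick (x), 18 to 80 mm up, on a 60 x 100 x 4 mm plate. Origin: under the fin's middle, level with the bar's underside. The bar is clamped across (x) to the fin anywhere within 15 mm of centred, unmeasured; it does not shift in use. 0.32 kg. In the rest at the start; may ride 2 mm above the board.
- rest: Fixed shallow dark wooden tray where the straightedge is kept: 100 (x) x 250 (y) mm outside, walls 5 mm thick and 12 mm high, floor 5 mm thick, so inside it is 90 x 240 mm. Origin: centre of its underside on the bench; y is its long axis. It is left or right of the board.
- tile1: Loose grey clay tile blank, 28 mm wide (its y axis) x 44 mm deep (x) x 14 mm thick, about 50 g, lying on the board. Origin: centre of its underside. All four tiles are 44 mm deep. Flush against the rail its origin is 22 mm from the rail's face.
- tile2: Loose grey clay tile blank, 32 mm wide (its y axis) x 44 mm deep (x) x 14 mm thick, about 50 g, lying on the board. Origin: centre of its underside. All four tiles are 44 mm deep. Flush against the rail its origin is 22 mm from the rail's face.
- tile3: Loose grey clay tile blank, 36 mm wide (its y axis) x 44 mm deep (x) x 14 mm thick, about 50 g, lying on the board. Origin: centre of its underside. All four tiles are 44 mm deep. Flush against the rail its origin is 22 mm from the rail's face.
- tile4: Loose grey clay tile blank, 40 mm wide (its y axis) x 44 mm deep (x) x 14 mm thick, about 50 g, lying on the board. Origin: centre of its underside. All four tiles are 44 mm deep. Flush against the rail its origin is 22 mm from the rail's face.
- glaze_jar: Bystander: closed glaze jar, 72 mm across, 100 mm high, standing on the bench. Origin: centre of its underside.
- cup: Bystander: clay cup, 72 mm across, 75 mm high, standing past the side of the board. Origin: centre of its underside.
- stamp: Bystander: turned wooden clay stamp, 48 mm across its foot, 72 mm high, standing past the other side of the board. Origin: centre of its underside.
Not all that is in view belongs to the job. There is more than one size of the straightedge; the one meant has the size given above.

How it is judged:
By the outcome, as a careful person would: the job done as asked, in the order asked, and still so for the second after the job is handed in, with the robot touching nothing.
It also fails if it takes over 72 s, if anything falls off the work surface, if the arm or the gripper's body presses on something with over 40 N, if the wrist force passes 120 N, or if a joint passes its speed limit or range.

ROBOT

A 6-joint arm with a two-finger parallel gripper is mounted at the origin on the work surface. World frame = base frame: x ahead of the robot, y to its left, z up, the work surface at z = 0. Lengths are in mm, angles in rad, forces in N, time in s.
With the tool pointing down it reaches from about 275 to 1000 mm from the base axis. Payload 8.4 kg.
Tool frame: the origin (TCP) lies midway between the tips of the shut fingers; the grasp point (between the pads) lies 19 mm behind it; z points along the fingers, y is the line along which they close (so a half turn about z gives the same grasp; the last joint's range is limited). The gripper opens to 85 mm and grips with 20 to 120 N. Pads are 22 mm wide; open, the fingers measure 114 mm over their backs; the gripper's body (76 mm by 85 mm) begins 54 mm behind the grasp point. The pads swing forward as they close: fully open they stand 13 mm farther back than shut.
Start: joints at [-1.217, 0.353, 1.633, -0, 1.155, -0.002], TCP at [217.711, -585.858, 231.281] pointing down, gripper open.
Joint ranges: [-2.63, 2.63], [-0.92, 2.1], [0.06, 2.66], [-1.3, 4.44], [0, 2.69], [-3.02, 3.02]. Speed limits (rad/s): [2.22, 2.22, 2.79, 3.14, 3.14, 3.14].

INTERFACE

Orientations are given as [roll, pitch, yaw] about the fixed x, y, z axes, in that order (R = Rz(yaw) Ry(pitch) Rx(roll)).
In Python, from rig import telemetry, optics, r gives the robot as it stands.
- The arm moves only by the tool play_rows, never from a script. Its arguments are lists of equal length, an entry for each row: "dp": the shift along the tool's x, y, z in units of 40 mm (1.0 is 40 mm), a list of three; "rot": the turn, a rotation vector about the tool's x, y, z in units of 6 degrees (1.0 is 6 degrees), a list of three. In form: {"dp": [[tx, ty, tz], ...], "rot": [[ax, ay, az], ...]}. A call has 1 to 5 rows; each row is the pose to reach, as a shift and turn from the pose commanded when the call began, along the tool's axes at that moment; what a row does not reach only later rows make up. A row lasts 1/12 s, in which the tool goes at most 41.7 mm and 7.16 degrees, less where a joint would pass 70% of its speed; a pose out of reach is approached as far as the arm can. A call with a gripper value outside its range is refused whole. "fingers" is the opening, from 0 (shut) to 1 (fully open), set as the call begins (left out, the last holds). The fingers move at their own pace and stop on an object; "grip_force" is the grip in N (left out, the last holds). Time passes only in rows, so rows that repeat a pose let the fingers close. It gives the time, the measured TCP pose, the force, the opening and the grip force at its end, in the units of the state.
- telemetry.sense(): the state, without advancing time (a new reading comes with each control period).
- optics.grab_frame(name): name is "scene" or "side" or "wrist"; returns a dict with "color" (480x640x3 uint8, red, green, blue), "mtx" (3x3 intrinsics, pixels), "R" (3x3) and "t" (3): a world point X has camera coordinates R X + t; the wrist camera has in their place "mount" (4x4, takes a point from camera to tool coordinates, whose origin is the TCP and whose axes are the flange's). Camera axes: x right, y down, z forward; pixel columns grow to the right and rows downward; lengths in mm; the calibration is good to about 2 mm. A picture is of the moment at which its call begins: read the wrist's pose just before it. There is no depth.
- r.sign_off(): hands the job in; it is judged then, once.
The state is a dict: "clock": time; "qpos": joint angles; "qvel": joint speeds; "joint_efforts": joint torques, N m; "eef_pos": TCP position; "tcp_rot": TCP orientation; "contact_force": force on the tool from outside, world axes, zero at the start; "wrist_torque": the same for the moment, N m; "opening": opening from 0.0 (shut) to 1.0 (fully open); "grasp_force": force on a finger pad.
Only numpy, scipy, OpenCV 4.12 (cv2) and the standard library are available. Lean on these libraries where they do the work, as an engineer would, in place of code of your own. Each camera call takes 0.05 s, during which the arm holds its last target. There are 200 camera calls.

## Working session

There is one attempt and no reset: what is moved stays moved. The work goes in short steps, Python scripts to look and compute and a tool call to move; the robot and the scene stay as the last step left them, time stands still between calls to the robot, and variables do not carry over. Pictures are saved under pics/ and viewed, at most 10 in all, crops included, and the job is handed in when it is done.

Besides the shell and the picture viewer there is one more tool, called as name(argument=value, ...), one argument or row to a line, values as JSON. play_rows: Moves the arm, as the interface text tells. Its arguments: {"type":"object","properties":{"dp":{"type":"array"},"rot":{"type":"array"},"fingers":{"type":"number"},"grip_force":{"type":"number"}},"required":["dp","rot"]}

```bash
ls; mkdir -p pics; python3 - <<'E'
from rig import telemetry, optics, r
import cv2, numpy as np
print(telemetry.sense())
a=[]
for n in ("scene","side"):
    f=optics.grab_frame(n); cv2.imwrite(f"pics/{n}0.png",f["color"][:,:,::-1])
    np.savez(f"{n}0.npz",**f); print(n,f["mtx"].tolist(),f["R"].tolist(),f["t"].tolist())
E
```

```text
pics
{'clock': 0.0, 'qpos': array([-1.21737883e+00,  3.53675029e-01,  1.63410640e+00, -1.70427479e-05,
        1.15522434e+00, -2.39857350e-03]), 'qvel': array([ 8.03202545e-06,  2.05878484e-03,  9.05872278e-04, -3.61964511e-03,
       -5.44381664e-04, -3.45077761e-04]), 'joint_efforts': array([ 1.78733728e-03, -6.05249119e+01, -3.42067945e+01,  1.14240804e-04,
        9.32550902e-03, -1.88357788e-06]), 'eef_pos': array([ 217.55540536, -585.41244718,  230.55676989]), 'tcp_rot': array([-3.14017951e+00,  1.21929331e-05,  3.55822969e-01]), 'contact_force': array([-0.29101238,  0.03856146, -1.00455024]), 'wrist_torque': array([ 0.02892907, -0.00298083,  0.01948048]), 'grasp_force': 0.0, 'opening': 1.0012814003477257}
scene [[444.94722076229925, 0.0, 321.3239344710817], [0.0, 444.94722076229925, 239.51288254435005], [0.0, 0.0, 1.0]] [[0.7428967804664044, 0.6694054965632793, -0.0008091622337837311], [0.4485244199123094, -0.4986626611838754, -0.741728653271088], [-0.4969207364509731, 0.5506648994732504, -0.6706995975644664]] [-387.8738400286138, -108.86524779266055, 1190.1832761965525]
side [[548.0286506554572, 0.0, 316.6786067602235], [0.0, 548.0286506554572, 245.2950793851853], [0.0, 0.0, 1.0]] [[-0.8390658483251325, -0.5437646590170485, -0.016985222356471413], [-0.3676251842186544, 0.5897319185163675, -0.7190743968541815], [0.40102397198001277, -0.5971065733075442, -0.6947254954370801]] [430.2166576572228, 139.87422147489184, 1199.4637066536875]
```

View pics/scene0.png

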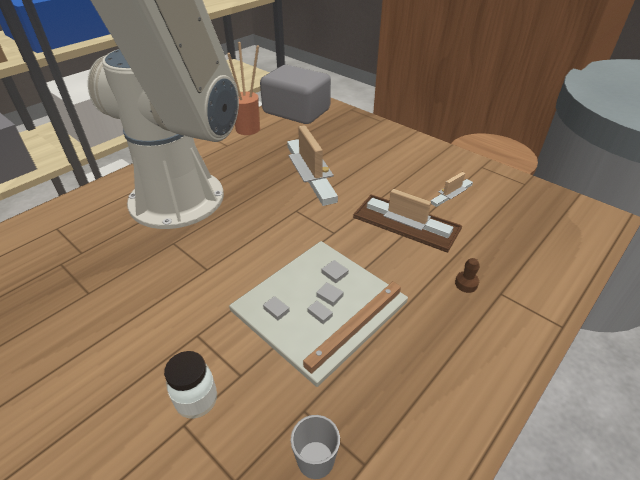

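View pics/side0.png

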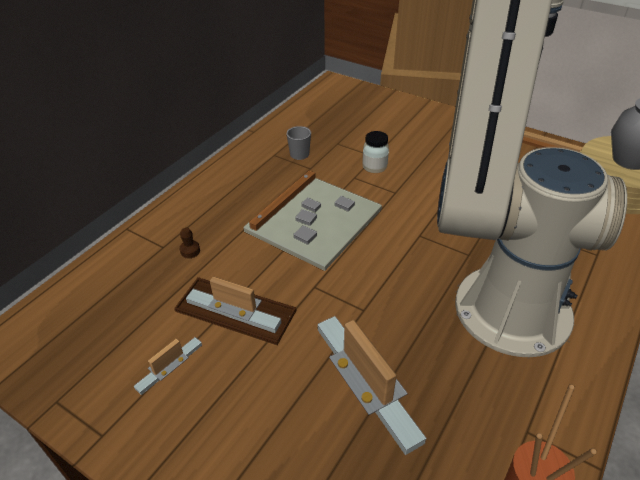

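The scene view shows the board (corners about (321,242), (231,306), (317,380), (407,298)), with the rail on its lower-right side. The tray holding the straightedge is around (408,220); the other two straightedges are decoys. I'll measure these roughly.

```bash
cat > h.py <<'E'
import numpy as np, cv2
from scipy.spatial.transform import Rotation as Ro
def cast(px,K,R,t,z):
    px=np.atleast_2d(np.asarray(px,float)); d=np.c_[px,np.ones(len(px))]@np.linalg.inv(K).T@R
    c=-R.T@t; return c+d*((z-c[2])/d[:,2])[:,None]
def toolR(rpy): return Ro.from_euler('xyz',rpy).as_matrix()
def wristcam(f,s):
    T=np.eye(4); T[:3,:3]=toolR(s["tcp_rot"]); T[:3,3]=s["eef_pos"]
    C=T@f["mount"]; R=C[:3,:3].T; return R,-R@C[:3,3]
def proj(P,K,R,t):
    c=np.atleast_2d(P)@R.T+t; c=c@K.T; return c[:,:2]/c[:,2:]
E
python3 - <<'E'
import numpy as np; from h import *
np.set_printoptions(precision=1,suppress=True)
S=dict(np.load("scene0.npz")); D=dict(np.load("side0.npz"))
c=lambda f,p,z: cast(p,f["mtx"],f["R"],f["t"],z)
print("board scene\n",c(S,[(321,242),(231,306),(317,378),(407,298)],18))
print("board side\n",c(D,[(314,180),(381,207),(323,264),(246,228)],18))
print("rail top scene",c(S,[(308,365),(398,289)],40),"\nside",c(D,[(313,178),(251,221)],40))
print("tray corners scene z12",c(S,[(368,198),(461,229),(446,245),(355,213)],12))
print("tray side z12",c(D,[(207,279),(295,313),(277,338),(177,306)],12))
print("fin top ends scene z85",c(S,[(391,191),(431,205)],85),"side",c(D,[(211,279),(254,292)],85))
print("tiles scene",c(S,[(335,269),(330,292),(320,310),(276,306)],32))
print("tiles side",c(D,[(311,204),(345,202),(306,215),(305,233)],32))
print("stamp,cup,jar",c(S,[(468,285),(316,468),(195,408)],0))
E
```

```text
board scene
 [[ 415.6  117.1   18. ]
 [ 408.8 -145.6   18. ]
 [ 645.7 -148.4   18. ]
 [ 660.   108.7   18. ]]
board side
 [[ 612.  -140.    18. ]
 [ 400.1 -135.    18. ]
 [ 417.4  119.3   18. ]
 [ 649.2  115.7   18. ]]
rail top scene [[ 626.2 -149.9   40. ]
 [ 641.6   98.8   40. ]] 
side [[ 602.9 -122.1   40. ]
 [ 637.6  106.6   40. ]]
tray corners scene z12 [[388.2 332.3  12. ]
 [632.4 383.8  12. ]
 [634.7 309.1  12. ]
 [402.3 260.2  12. ]]
tray side z12 [[621.6 296.7  12. ]
 [392.8 271.   12. ]
 [386.9 345.6  12. ]
 [624.2 393.2  12. ]]
fin top ends scene z85 [[468.2 310.6  85. ]
 [569.1 327.5  85. ]] side [[560.1 337.   85. ]
 [460.1 317.4  85. ]]
tiles scene [[505.5  62.2  32. ]
 [540.2   6.2  32. ]
 [556.3 -41.7  32. ]
 [485.1 -92.3  32. ]]
tiles side [[552.4 -35.2  32. ]
 [481.8 -88.5  32. ]
 [539.3   7.8  32. ]
 [504.   65.   32. ]]
stamp,cup,jar [[ 730.4  241.8    0. ]
 [ 740.5 -254.6    0. ]
 [ 522.8 -320.5    0. ]]
```

play_rows(
  dp=[
    [0.6, -0.55, -0.15],
    [1.2, -1.1, -0.3],
    [1.8, -1.65, -0.45],
    [2.4, -2.2, -0.6],
    [3.0, -2.75, -0.75],
  ],
  rot=[
    [0, 0, 0],
    [0, 0, 0],
    [0, 0, 0],
    [0, 0, 0],
    [0, 0, 0],
  ],
)

```text
clock: 0.52
eef_pos: [292.1, -439.3, 261.1]
tcp_rot: [-3.141, 0.0, 0.355]
contact_force: [1.0, -1.3, 0.4]
opening: 1.002
grasp_force: 0.0
```

play_rows(
  dp=[
    [0.6, -0.55, -0.15],
    [1.2, -1.1, -0.3],
    [1.8, -1.65, -0.45],
    [2.4, -2.2, -0.6],
    [3.0, -2.75, -0.75],
  ],
  rot=[
    [0, 0, 0],
    [0, 0, 0],
    [0, 0, 0],
    [0, 0, 0],
    [0, 0, 0],
  ],
)

```text
clock: 0.93
eef_pos: [366.3, -294.4, 291.4]
tcp_rot: [-3.141, 0.0, 0.356]
contact_force: [1.0, -0.9, -0.3]
opening: 1.003
grasp_force: 0.0
```

play_rows(
  dp=[
    [0.6, -0.55, -0.15],
    [1.2, -1.1, -0.3],
    [1.8, -1.65, -0.45],
    [2.4, -2.2, -0.6],
    [3.0, -2.75, -0.75],
  ],
  rot=[
    [0, 0, 0],
    [0, 0, 0],
    [0, 0, 0],
    [0, 0, 0],
    [0, 0, 0],
  ],
)

```text
clock: 1.35
eef_pos: [440.4, -149.5, 321.5]
tcp_rot: [-3.141, 0.0, 0.356]
contact_force: [-0.0, -0.4, -0.5]
opening: 1.0
grasp_force: 0.0
```

play_rows(
  dp=[
    [0.6, -0.55, -0.15],
    [1.2, -1.1, -0.3],
    [1.8, -1.65, -0.45],
    [2.4, -2.2, -0.6],
    [2.4, -2.2, -0.6],
  ],
  rot=[
    [0, 0, 0],
    [0, 0, 0],
    [0, 0, 0],
    [0, 0, 0],
    [0, 0, 0],
  ],
)

```text
clock: 1.77
eef_pos: [501.8, -31.0, 346.1]
tcp_rot: [-3.141, -0.003, 0.359]
contact_force: [-0.5, -0.0, -0.2]
opening: 1.001
grasp_force: 0.0
```

```bash
python3 - <<'E'
from rig import telemetry, optics, r
import cv2, numpy as np
np.set_printoptions(precision=3,suppress=True)
s=telemetry.sense(); f=optics.grab_frame("wrist"); print(s)
cv2.imwrite("pics/w1.png",f["color"][:,:,::-1]); np.savez("w1.npz",s=s,**f)
print(f["mtx"],f["mount"])
E
```

```text
{'clock': 1.7667, 'qpos': array([-0.066,  0.062,  1.745,  0.002,  1.333,  1.145]), 'qvel': array([-0.066, -0.015,  0.046, -0.042, -0.003, -0.097]), 'joint_efforts': array([  1.798, -41.072, -36.751,   0.18 ,   0.307,   0.967]), 'eef_pos': array([501.811, -31.017, 346.122]), 'tcp_rot': array([-3.141, -0.003,  0.359]), 'contact_force': array([-0.463, -0.038, -0.179]), 'wrist_torque': array([ 0.003, -0.017, -0.037]), 'grasp_force': 0.0, 'opening': 1.0008520983976201}
[[331.758   0.    321.107]
 [  0.    331.758 239.14 ]
 [  0.      0.      1.   ]] [[  -0.      -0.949   -0.316   80.658]
 [   1.       0.      -0.001    0.367]
 [   0.001   -0.316    0.949 -142.491]
 [   0.       0.       0.       1.   ]]
```

View pics/w1.png

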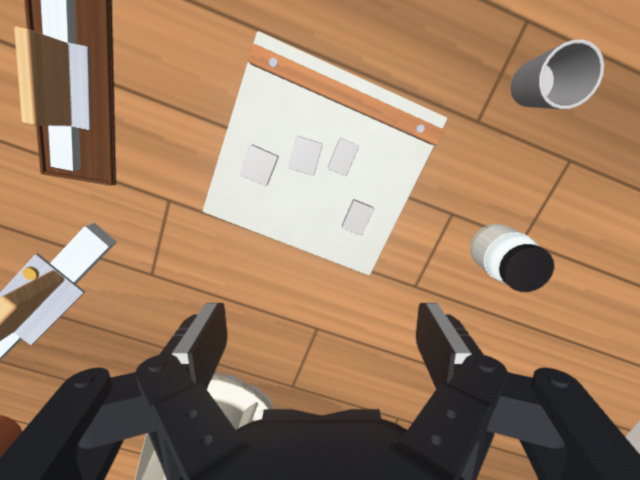

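Wrist view: board with corners about (257,32), (445,120), (371,273), (204,211); the rail's inner foot runs from (247,65) to (433,144). The four tiles are at (259,165), (306,155), (343,157), (358,217), and the tray is at top left, cut off. Next I measure the rail line and the tiles.

```bash
python3 - <<'E'
import numpy as np; from h import *
np.set_printoptions(precision=2,suppress=True)
f=dict(np.load("w1.npz",allow_pickle=True)); s=f["s"].item(); R,t=wristcam(f,s); K=f["mtx"]
im=f["color"]; hsv=cv2.cvtColor(im,cv2.COLOR_RGB2HSV)
poly=np.zeros(im.shape[:2],np.uint8); cv2.fillPoly(poly,[np.array([(255,28),(450,118),(372,278),(200,212)])],255)
lo=((hsv[...,1]<60)&(poly>0)).astype(np.uint8)
cs,_=cv2.findContours(lo,cv2.RETR_EXTERNAL,cv2.CHAIN_APPROX_NONE)
c=max(cs,key=cv2.contourArea); 
ap=cv2.approxPolyDP(c,6,True)[:,0]; print(ap.tolist()); print(cast(ap,K,R,t,18))
# rail foot: contour points nearest segment
P=c[:,0].astype(float); a,b=np.array((247,65.)),np.array((433,144.)); u=(b-a)/np.linalg.norm(b-a)
d=(P-a)@np.array((-u[1],u[0])); m=(abs(d)<8)&((P-a)@u>12)&((P-a)@u<190)
W=cast(P[m],K,R,t,18); k=np.polyfit(W[:,1],W[:,0],1); print("rail x=%.4f*y+%.2f"%tuple(k),"resid",np.std(W[:,0]-np.polyval(k,W[:,1])),"yaw",-np.arctan(k[0]))
v=hsv[...,2]; print("board V",np.median(v[lo>0]),"tile V",[int(v[y,x]) for x,y in((259,165),(306,155),(343,157),(358,217))])
inner=np.zeros_like(poly); cv2.drawContours(inner,[c],-1,255,-1); inner=cv2.erode(inner,np.ones((5,5)))
tm=((v<np.median(v[lo>0])-8)&(inner>0)).astype(np.uint8)
cs,_=cv2.findContours(tm,cv2.RETR_EXTERNAL,cv2.CHAIN_APPROX_NONE)
for q in cs:
    if cv2.contourArea(q)<150: continue
    W=cast(q[:,0],K,R,t,32); r=cv2.minAreaRect(W[:,:2].astype(np.float32)); print("tile",r, "xmin %.1f y %.1f..%.1f"%(W[:,0].min(),W[:,1].min(),W[:,1].max()))
E
```

```text
[[248, 62], [203, 211], [369, 274], [433, 145]]
[[ 620.53  113.09   18.  ]
 [ 411.13  118.87   18.  ]
 [ 404.02 -146.49   18.  ]
 [ 611.69 -152.66   18.  ]]
rail x=0.0301*y+616.03 resid 0.32167852401501695 yaw -0.030140284418286614
board V 236.0 tile V [225, 224, 222, 218]
tile ((484.1262512207031, -91.76506042480469), (36.08366012573242, 47.908660888671875), 88.71540832519531) xmin 460.0 y -109.8..-73.5
tile ((504.5229797363281, 60.51818084716797), (42.79433059692383, 47.37828063964844), 86.29444122314453) xmin 480.3 y 38.0..82.3
tile ((554.2963256835938, -41.84986114501953), (30.62942123413086, 44.80728530883789), 87.80139923095703) xmin 531.7 y -57.6..-26.0
tile ((538.4138793945312, 5.7496490478515625), (45.93876647949219, 37.99799346923828), 3.973837375640869) xmin 514.5 y -14.5..25.1
```

play_rows(
  dp=[
    [0.15, -0.85, 0.05],
    [0.3, -1.7, 0.1],
    [0.45, -2.55, 0.15],
    [0.6, -3.4, 0.2],
    [0.75, -4.25, 0.2],
  ],
  rot=[
    [0, 0, 0],
    [0, 0, 0],
    [0, 0, 0],
    [0, 0, 0],
    [0, 0, 0],
  ],
)

```text
clock: 2.23
eef_pos: [467.3, 134.8, 336.5]
tcp_rot: [3.141, 0.001, 0.355]
contact_force: [0.2, 0.5, 0.4]
opening: 0.998
grasp_force: 0.0
```

play_rows(
  dp=[
    [0.15, -0.85, 0.05],
    [0.3, -1.7, 0.1],
    [0.45, -2.55, 0.15],
    [0.6, -3.4, 0.2],
    [0.75, -4.25, 0.2],
  ],
  rot=[
    [0, 0, 0.5],
    [0, 0, 1.0],
    [0, 0, 1.5],
    [0, 0, 1.7],
    [0, 0, 1.7],
  ],
)

```text
clock: 2.65
eef_pos: [436.6, 304.7, 328.5]
tcp_rot: [3.141, 0.001, 0.176]
contact_force: [0.8, -0.5, -0.3]
opening: 1.004
grasp_force: 0.0
```

play_rows(
  dp=[
    [0, 0, 0],
  ],
  rot=[
    [0, 0, 0],
  ],
)

```text
clock: 2.73
eef_pos: [436.3, 308.0, 328.6]
tcp_rot: [-3.14, 0.001, 0.18]
contact_force: [-0.7, -0.4, 0.8]
opening: 1.001
grasp_force: 0.0
```

```bash
python3 - <<'E'
from rig import telemetry, optics, r
import cv2, numpy as np
s=telemetry.sense(); f=optics.grab_frame("wrist"); print(s["eef_pos"],s["tcp_rot"])
cv2.imwrite("pics/w2.png",f["color"][:,:,::-1]); np.savez("w2.npz",s=s,**f)
E
```

```text
[436.25798064 308.04773293 328.57758041] [-3.14008804e+00  9.16648207e-04  1.79987595e-01]
```

View pics/w2.png

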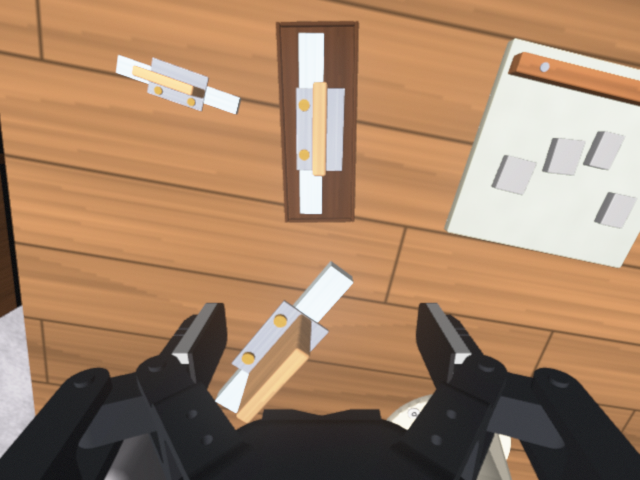

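Wrist view: the tray is at x 278–358, y 22–221. The fin top spans (315,83)–(326,175), and the white bar's ends are at (311,33) and (311,214). Now I fit the fin and bar axes.

```bash
cat > fin.py <<'E'
import sys,numpy as np; from h import *
np.set_printoptions(precision=2,suppress=True)
f=dict(np.load("w2.npz",allow_pickle=True)); s=f["s"].item(); R,t=wristcam(f,s); K=f["mtx"]
im=f["color"]; hsv=cv2.cvtColor(im,cv2.COLOR_RGB2HSV)
def rect(mask,roi,z):
    m=np.zeros(mask.shape,np.uint8); x0,y0,x1,y1=roi; m[y0:y1,x0:x1]=mask[y0:y1,x0:x1]
    cs,_=cv2.findContours(m,cv2.RETR_EXTERNAL,cv2.CHAIN_APPROX_NONE); c=max(cs,key=cv2.contourArea)
    W=cast(c[:,0],K,R,t,z)[:,:2]; return cv2.minAreaRect(W.astype(np.float32)),cv2.boundingRect(c)
for p in [(320,120),(312,60),(335,130),(302,130),(284,120),(350,120),(311,195),(314,120)]: print(p,hsv[p[1],p[0]])
h,S,v=[hsv[...,i].astype(int) for i in range(3)]
print("fin",rect((S>60)&(v>190),(295,75,345,185),85))
print("barA",rect((S<60)&(v>150),(290,25,335,84),21)); print("barB",rect((S<60)&(v>150),(290,178,335,222),21))
print("plate+bar",rect((S<60)&(v>120),(290,86,355,172),25))
print("tray",rect((v<100),(265,15,365,228),12))
E
python3 fin.py
```

```text
(320, 120) [ 18  92 240]
(312, 60) [ 98   8 251]
(335, 130) [113  15 225]
(302, 130) [108  15 224]
(284, 120) [ 10 113 104]
(350, 120) [ 11 122 121]
(311, 195) [ 99  10 251]
(314, 120) [ 19  93 243]
fin (((513.0481567382812, 324.0682678222656), (97.62389373779297, 14.22562026977539), 9.862788200378418), (313, 82, 14, 94))
barA (((592.5369873046875, 349.93853759765625), (55.00828552246094, 30.47168731689453), 10.410812377929688), (298, 32, 26, 52))
barB (((426.474609375, 322.2813415527344), (48.46379470825195, 30.60282325744629), 10.301212310791016), (299, 178, 23, 36))
plate+bar (((509.4093017578125, 344.2438659667969), (103.14888763427734, 21.186735153198242), 9.8079833984375), (296, 86, 17, 86))
tray (((626.5800170898438, 348.77215576171875), (9.421056747436523, 90.35530090332031), 10.275890350341797), (279, 24, 76, 10))
```

play_rows(
  dp=[
    [0.4, 0, 0.9],
    [0.8, 0, 1.8],
    [1.2, 0, 2.7],
    [1.6, 0, 3.6],
    [1.96, -0.05, 4.5],
  ],
  rot=[
    [0, 0, 0.07],
    [0, 0, 0.07],
    [0, 0, 0.07],
    [0, 0, 0.07],
    [0, 0, 0.07],
  ],
)

```text
clock: 3.2
eef_pos: [515.3, 318.1, 147.6]
tcp_rot: [3.141, -0.0, 0.169]
contact_force: [0.4, 0.0, 0.3]
opening: 1.0
grasp_force: 0.0
```

play_rows(
  dp=[
    [0, 0, 0.5],
    [0, 0, 0.5],
    [0, 0, 0.5],
  ],
  rot=[
    [0, 0, 0],
    [0, 0, 0],
    [0, 0, 0],
  ],
)

```text
clock: 3.45
eef_pos: [513.7, 318.3, 128.4]
tcp_rot: [3.14, 0.003, 0.169]
contact_force: [0.5, -0.8, 0.3]
opening: 1.005
grasp_force: 0.0
```

```bash
python3 - <<'E'
from rig import telemetry, optics, r
import cv2, numpy as np
s=telemetry.sense(); f=optics.grab_frame("wrist"); print(s["eef_pos"],s["tcp_rot"])
cv2.imwrite("pics/w3.png",f["color"][:,:,::-1]); np.savez("w3.npz",s=s,**f)
E
```

```text
[513.67429174 318.25138604 128.38835326] [3.14002083e+00 3.09976177e-03 1.69216667e-01]
```

View pics/w3.png

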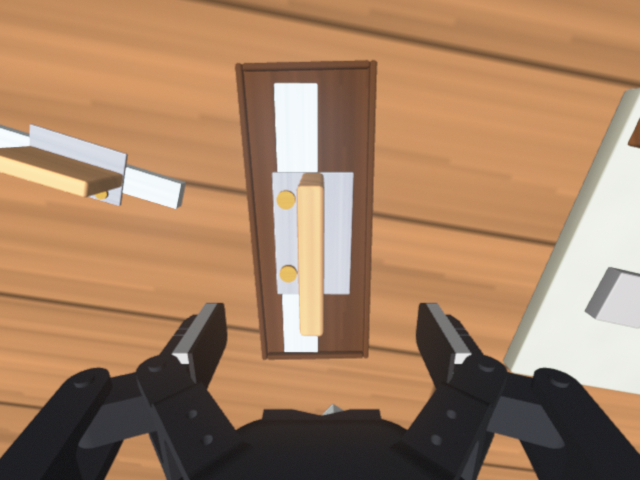

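Close view: the fin top spans (300,185)–(323,335), with the plate at x 273–353, left of which the bar shows. I refit the fin from this steady pose.

```bash
sed -e 's/w2.npz/w3.npz/' -e '/^for p/,$d' fin.py > fin3.py; cat >> fin3.py <<'E'
h,S,v=[hsv[...,i].astype(int) for i in range(3)]
print("fin",rect((S>60)&(v>215)&(h>12),(290,165,335,345),85))
print("barA",rect((S<60)&(v>150),(265,75,330,168),21)); print("barB",rect((S<60)&(v>150),(275,298,328,356),21))
print("finrow edges",[ (y,[int(x) for x in np.where((S[y,285:340]>60)&(v[y,285:340]>215))[0][[0,-1]]+285]) for y in (200,260,320)])
E
python3 fin3.py; python3 -c "from rig import telemetry as t;s=t.sense();print(s['eef_pos'],s['tcp_rot'])"
```

```text
fin (((513.7656860351562, 325.0621337890625), (97.58658599853516, 14.04823112487793), 9.684576988220215), (297, 186, 25, 150))
barA (((591.2232055664062, 349.26983642578125), (56.710514068603516, 30.09841537475586), 9.463950157165527), (274, 83, 44, 85))
barB (((429.7366943359375, 322.3807067871094), (53.28499984741211, 30.08763313293457), 9.648002624511719), (282, 298, 36, 54))
finrow edges [(200, [285, 321]), (260, [298, 321]), (320, [300, 321])]
[514.51613378 319.15229847 130.03152091] [3.14123691e+00 1.97529322e-04 1.69553018e-01]
```

play_rows(
  dp=[
    [0, -0.15, 0.4],
    [0, -0.15, 0.9],
    [0, -0.15, 1.4],
    [0, -0.15, 1.9],
    [0, -0.15, 2.2],
  ],
  rot=[
    [0, 0, 0],
    [0, 0, 0],
    [0, 0, 0],
    [0, 0, 0],
    [0, 0, 0],
  ],
  fingers=1.0,
)

```text
clock: 3.92
eef_pos: [513.7, 326.1, 42.1]
tcp_rot: [-3.141, -0.002, 0.171]
contact_force: [0.2, -0.1, -0.2]
opening: 1.003
grasp_force: 0.0
```

play_rows(
  dp=[
    [0, 0, 0],
    [0, 0, 0],
    [0, 0, 0],
    [0, 0, 0],
  ],
  rot=[
    [0, 0, 0],
    [0, 0, 0],
    [0, 0, 0],
    [0, 0, 0],
  ],
)

```text
clock: 4.25
eef_pos: [514.2, 326.7, 43.0]
tcp_rot: [-3.141, -0.002, 0.17]
contact_force: [-0.2, 0.4, -0.2]
opening: 0.997
grasp_force: 0.0
```

play_rows(
  dp=[
    [0, 0, 0],
    [0, 0, 0],
    [0, 0, 0],
    [0, 0, 0],
    [0, 0, 0],
  ],
  rot=[
    [0, 0, 0],
    [0, 0, 0],
    [0, 0, 0],
    [0, 0, 0],
    [0, 0, 0],
  ],
  fingers=0.0,
  grip_force=80,
)

```text
clock: 4.67
eef_pos: [513.2, 326.2, 41.3]
tcp_rot: [-3.142, -0.0, 0.17]
contact_force: [0.6, -0.4, 0.9]
opening: 0.3
grasp_force: 0.0
```

play_rows(
  dp=[
    [0, 0, 0],
    [0, 0, 0],
    [0, 0, 0],
    [0, 0, 0],
    [0, 0, 0],
  ],
  rot=[
    [0, 0, 0],
    [0, 0, 0],
    [0, 0, 0],
    [0, 0, 0],
    [0, 0, 0],
  ],
)

```text
clock: 5.08
eef_pos: [513.1, 326.0, 41.2]
tcp_rot: [3.141, 0.0, 0.17]
contact_force: [-0.6, -0.2, -2.0]
opening: 0.177
grasp_force: 79.3
```

play_rows(
  dp=[
    [0, 0, 0],
    [0, 0, 0],
    [0, 0, 0],
  ],
  rot=[
    [0, 0, 0],
    [0, 0, 0],
    [0, 0, 0],
  ],
)

```text
clock: 5.33
eef_pos: [513.1, 326.1, 41.2]
tcp_rot: [3.141, 0.0, 0.171]
contact_force: [0.3, -1.6, -0.7]
opening: 0.177
grasp_force: 79.1
```

play_rows(
  dp=[
    [0, 0, -0.3],
    [0, 0, -0.8],
    [0, 0, -1.4],
    [0, 0, -2.0],
    [0, 0, -2.5],
  ],
  rot=[
    [0, 0, 0],
    [0, 0, 0],
    [0, 0, 0],
    [0, 0, 0],
    [0, 0, 0],
  ],
)

```text
clock: 5.75
eef_pos: [513.3, 326.4, 143.6]
tcp_rot: [-3.141, -0.001, 0.17]
contact_force: [1.7, 0.9, -3.0]
opening: 0.175
grasp_force: 78.5
```

play_rows(
  dp=[
    [-0.15, 0.4, 0],
    [-0.4, 1.1, 0],
    [-0.7, 1.9, 0],
    [-1.0, 2.7, 0],
    [-1.3, 3.5, 0],
  ],
  rot=[
    [0, 0, 0],
    [0, 0, 0],
    [0, 0, 0],
    [0, 0, 0],
    [0, 0, 0],
  ],
)

```text
clock: 6.17
eef_pos: [485.0, 178.3, 142.0]
tcp_rot: [-3.141, -0.0, 0.171]
contact_force: [0.7, -1.2, -2.7]
opening: 0.178
grasp_force: 78.6
```

play_rows(
  dp=[
    [-0.3, 0.8, 0],
    [-0.6, 1.6, 0],
    [-0.9, 2.4, 0],
    [-1.2, 3.2, 0],
    [-1.45, 4.0, 0],
  ],
  rot=[
    [0, 0, -0.5],
    [0, 0, -1.3],
    [0, 0, -2.1],
    [0, 0, -2.9],
    [0, 0, -3.7],
  ],
)

```text
clock: 6.58
eef_pos: [454.8, 10.5, 142.0]
tcp_rot: [3.142, -0.0, 0.562]
contact_force: [1.0, 0.5, -3.9]
opening: 0.176
grasp_force: 78.7
```

play_rows(
  dp=[
    [0, 0, 0],
    [0, 0, 0],
    [0, 0, 0],
    [0, 0, 0],
    [0, 0, 0],
  ],
  rot=[
    [0, 0, -0.9],
    [0, 0, -1.8],
    [0, 0, -2.7],
    [0, 0, -3.6],
    [0, 0, -4.5],
  ],
)

```text
clock: 7.0
eef_pos: [455.7, 11.8, 142.0]
tcp_rot: [3.141, -0.001, 1.033]
contact_force: [-0.3, 0.0, -2.4]
opening: 0.176
grasp_force: 79.2
```

play_rows(
  dp=[
    [0, 0, 0],
    [0, 0, 0],
    [0, 0, 0],
    [0, 0, 0],
    [0, 0, 0],
  ],
  rot=[
    [0, 0, -0.9],
    [0, 0, -1.8],
    [0, 0, -2.7],
    [0, 0, -3.6],
    [0, 0, -4.5],
  ],
)

```text
clock: 7.42
eef_pos: [455.6, 12.0, 142.0]
tcp_rot: [3.141, -0.0, 1.505]
contact_force: [-0.6, -0.7, -3.0]
opening: 0.175
grasp_force: 79.2
```

play_rows(
  dp=[
    [0, 0, 0],
    [0, 0, 0],
  ],
  rot=[
    [0, 0, -0.4],
    [0, 0, -0.4],
  ],
)

```text
clock: 7.58
eef_pos: [455.7, 12.0, 142.0]
tcp_rot: [3.141, -0.0, 1.544]
contact_force: [-0.1, -0.2, -3.1]
opening: 0.176
grasp_force: 79.2
```

play_rows(
  dp=[
    [0, 0, 0],
    [0, 0, 0],
    [0, 0, 0],
  ],
  rot=[
    [0, 0, 0],
    [0, 0, 0],
    [0, 0, 0],
  ],
)

```text
clock: 7.83
eef_pos: [455.7, 11.9, 141.5]
tcp_rot: [3.141, -0.0, 1.541]
contact_force: [0.3, 1.1, -3.2]
opening: 0.179
grasp_force: 79.2
```

```bash
python3 - <<'E'
from rig import telemetry, optics, r
import cv2, numpy as np
np.set_printoptions(precision=3,suppress=True)
s=telemetry.sense(); f=optics.grab_frame("wrist"); print(s)
cv2.imwrite("pics/w4.png",f["color"][:,:,::-1]); np.savez("w4.npz",s=s,**f)
E
```

```text
{'clock': 7.8333, 'qpos': array([0.023, 0.209, 2.069, 0.   , 0.864, 0.052]), 'qvel': array([-0.002,  0.003,  0.001, -0.002, -0.002, -0.006]), 'joint_efforts': array([  0.009, -44.262, -28.05 ,   0.004,   0.029,   0.018]), 'eef_pos': array([455.67 ,  11.884, 141.5  ]), 'tcp_rot': array([ 3.141, -0.   ,  1.541]), 'contact_force': array([ 0.309,  1.067, -3.186]), 'wrist_torque': array([-0.024, -0.053,  0.029]), 'grasp_force': 79.176185131073, 'opening': 0.1791843580855813}
```

View pics/w4.png

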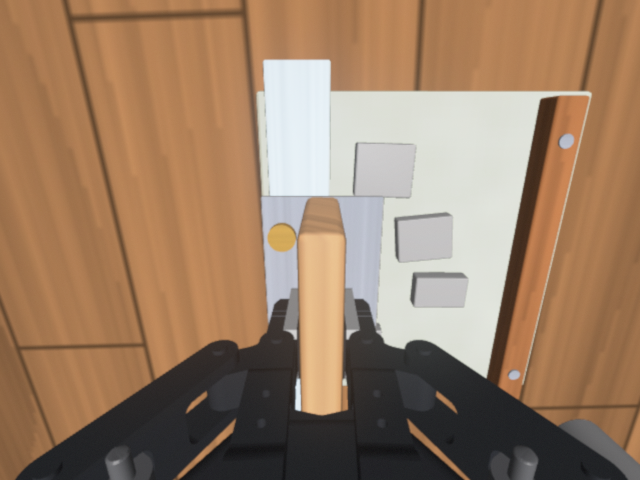

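Held well: the bar's front edge runs (331,60)–(329,195), the tiles lie to its right, and the rail foot runs (535,100)–(490,385). I check the bar's angle against the rail and the distances.

```bash
cat > m4.py <<'E'
import numpy as np; from h import *
np.set_printoptions(precision=2,suppress=True)
f=dict(np.load("w4.npz",allow_pickle=True)); s=f["s"].item(); R,t=wristcam(f,s); K=f["mtx"]
im=f["color"]; hsv=cv2.cvtColor(im,cv2.COLOR_RGB2HSV); h,S,v=[hsv[...,i].astype(int) for i in range(3)]
zt=s["eef_pos"][2]-36.2+16
def edge(rows,x0,x1,ch,sg,z):   # strongest gradient along each row
    P=[]
    for y in rows:
        g=sg*np.diff(cv2.GaussianBlur(ch[y:y+1].astype(np.float32),(5,1),0)[0,x0:x1]); P.append((x0+g.argmax()+0.5,y))
    W=cast(P,K,R,t,z); k=np.polyfit(W[:,1],W[:,0],1); r=W[:,0]-np.polyval(k,W[:,1]); m=abs(r)<1.5
    k=np.polyfit(W[m,1],W[m,0],1); print("slope %.4f x@y=-14 %.1f  n %d std %.2f  px %s %s"%(k[0],np.polyval(k,-14),m.sum(),np.std(W[m,0]-np.polyval(k,W[m,1])),P[0],P[-1])); return k
b=im[...,2]
print("bar front"); kb=edge(range(66,190,4),318,345,b,-1,zt)
print("bar back"); edge(range(66,190,4),250,280,b,1,zt)
print("rail foot"); kr=edge(range(110,360,5),480,545,S,1,18)
th=-np.arctan(kr[0]); ex=np.array([np.cos(th),np.sin(th)]); ey=np.array([-ex[1],ex[0]])
p=s["eef_pos"][:2]; print("bar-rail angle",np.arctan(kr[0])-np.arctan(kb[0]),"rail yaw",th)
o=np.array([np.polyval(kr,-14),-14]); fc=np.array([np.polyval(kb,p[1]),p[1]])
print("rail-frame TCP",(p-o)@ex,(p-o)@ey," bar front dist",(fc-o)@ex,"front-fin",(fc-p)@ex)
m=((S<25)&(v<228)&(v>150)).astype(np.uint8); m[:,:345]=0; m[:, 520:]=0; m[:130]=0;m[330:]=0
cs,_=cv2.findContours(m,cv2.RETR_EXTERNAL,cv2.CHAIN_APPROX_NONE)
for c in cs:
    if cv2.contourArea(c)<500: continue
    W=cast(c[:,0],K,R,t,32)[:,:2]; r=cv2.minAreaRect(W.astype(np.float32)); q=(W-o); print(r,"back %.1f y %.1f..%.1f"%((q@ex).min(),(q@ey).min(),(q@ey).max()))
E
python3 m4.py
```

```text
bar front
slope 0.0376 x@y=-14 457.2  n 31 std 0.24  px (np.float64(330.5), 66) (np.float64(328.5), 186)
bar back
slope 0.1105 x@y=-14 417.5  n 25 std 0.86  px (np.float64(262.5), 66) (np.float64(261.5), 186)
rail foot
slope 0.0294 x@y=-14 617.0  n 50 std 0.26  px (np.float64(538.5), 110) (np.float64(491.5), 355)
bar-rail angle -0.008199024339750397 rail yaw -0.02937425768535767
rail-frame TCP -162.01999664612174 21.134895468917907  bar front dist -159.4869824353157 front-fin 2.5330142108060447
((540.353271484375, 6.181037902832031), (166.22793579101562, 136.0955047607422), 88.32487487792969) back -145.3 y -65.2..101.0
```

play_rows(
  dp=[
    [-0.3, -0.05, 0],
    [-0.57, -0.1, 0.2],
    [-0.57, -0.1, 0.6],
    [-0.57, -0.1, 1.0],
    [-0.57, -0.1, 1.4],
  ],
  rot=[
    [0, 0, -0.05],
    [0, 0, -0.05],
    [0, 0, -0.05],
    [0, 0, -0.05],
    [0, 0, -0.05],
  ],
)

```text
clock: 8.3
eef_pos: [450.8, -11.5, 84.4]
tcp_rot: [3.141, 0.0, 1.546]
contact_force: [-0.7, 0.6, -3.0]
opening: 0.178
grasp_force: 79.2
```

play_rows(
  dp=[
    [0, 0, 0.2],
    [0, 0, 0.4],
    [0, 0, 0.55],
    [0, 0, 0.65],
    [0, 0, 0.7],
  ],
  rot=[
    [0, 0, 0],
    [0, 0, 0],
    [0, 0, 0],
    [0, 0, 0],
    [0, 0, 0],
  ],
)

```text
clock: 8.72
eef_pos: [451.0, -10.9, 57.0]
tcp_rot: [-3.141, -0.0, 1.547]
contact_force: [0.5, -0.0, -3.4]
opening: 0.175
grasp_force: 79.0
```

play_rows(
  dp=[
    [0, 0, 0],
    [0, 0, 0],
  ],
  rot=[
    [0, 0, 0],
    [0, 0, 0],
  ],
)

```text
clock: 8.88
eef_pos: [451.3, -10.8, 57.6]
tcp_rot: [3.141, -0.0, 1.548]
contact_force: [0.1, -0.6, -3.6]
opening: 0.176
grasp_force: 79.0
```

```bash
python3 - <<'E'
from rig import telemetry, optics, r
import cv2, numpy as np
np.set_printoptions(precision=3,suppress=True)
s=telemetry.sense(); print(s); F=[]
for n in ("side","scene"):
    f=optics.grab_frame(n); im=f["color"][:,:,::-1]
    F.append(cv2.resize(im[150:290,210:410] if n=="side" else im[220:390,210:430],(400,300),interpolation=cv2.INTER_CUBIC))
    s=telemetry.sense(); print(s["eef_pos"],s["contact_force"])
cv2.imwrite("pics/p5.png",np.hstack(F))
E
```

```text
{'clock': 8.8833, 'qpos': array([-0.027,  0.351,  2.133,  0.   ,  0.657, -0.004]), 'qvel': array([-0.   , -0.004, -0.002, -0.   ,  0.   ,  0.   ]), 'joint_efforts': array([ -0.023, -47.485, -21.011,  -0.001,   0.004,   0.   ]), 'eef_pos': array([451.267, -10.812,  57.587]), 'tcp_rot': array([ 3.141, -0.   ,  1.548]), 'contact_force': array([ 0.077, -0.613, -3.622]), 'wrist_torque': array([-0.005, -0.054, -0.028]), 'grasp_force': 79.00469541549683, 'opening': 0.17626018470074492}
[451.373 -10.819  57.69 ] [ 0.224  0.233 -3.888]
[451.363 -10.825  57.721] [-0.049 -0.065 -3.427]
```

View pics/p5.png

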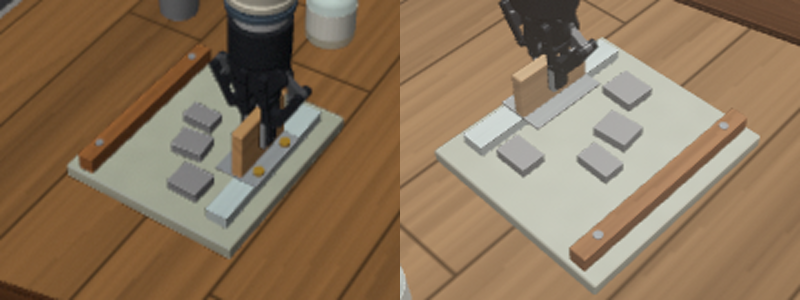

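Bar is on the board behind all four tiles, untouched. Lower slightly and push.

play_rows(
  dp=[
    [0, 0.05, 0.03],
    [0, 0.15, 0.03],
    [0, 0.25, 0.03],
    [0, 0.35, 0.03],
    [0, 0.45, 0.03],
  ],
  rot=[
    [0, 0, 0],
    [0, 0, 0],
    [0, 0, 0],
    [0, 0, 0],
    [0, 0, 0],
  ],
)

```text
clock: 9.4
eef_pos: [469.5, -11.3, 56.1]
tcp_rot: [3.142, -0.0, 1.547]
contact_force: [-0.5, -0.4, -3.1]
opening: 0.173
grasp_force: 79.2
```

play_rows(
  dp=[
    [0, 0.1, 0],
    [0, 0.2, 0],
    [0, 0.3, 0],
    [0, 0.4, 0],
    [0, 0.5, 0],
  ],
  rot=[
    [0, 0, 0],
    [0, 0, 0],
    [0, 0, 0],
    [0, 0, 0],
    [0, 0, 0],
  ],
)

```text
clock: 9.82
eef_pos: [489.2, -11.7, 56.0]
tcp_rot: [-3.141, -0.0, 1.547]
contact_force: [-0.9, 1.0, -3.4]
opening: 0.176
grasp_force: 79.3
```

play_rows(
  dp=[
    [0, 0.1, 0],
    [0, 0.2, 0],
    [0, 0.3, 0],
    [0, 0.4, 0],
    [0, 0.5, 0],
  ],
  rot=[
    [0, 0, 0],
    [0, 0, 0],
    [0, 0, 0],
    [0, 0, 0],
    [0, 0, 0],
  ],
)

```text
clock: 10.23
eef_pos: [509.4, -12.2, 56.1]
tcp_rot: [-3.142, -0.0, 1.547]
contact_force: [-0.3, 0.7, -4.5]
opening: 0.176
grasp_force: 79.3
```

play_rows(
  dp=[
    [0, 0.1, 0],
    [0, 0.2, 0],
    [0, 0.3, 0],
    [0, 0.4, 0],
    [0, 0.5, 0],
  ],
  rot=[
    [0, 0, 0],
    [0, 0, 0],
    [0, 0, 0],
    [0, 0, 0],
    [0, 0, 0],
  ],
)

```text
clock: 10.65
eef_pos: [529.3, -12.7, 56.0]
tcp_rot: [-3.142, 0.0, 1.548]
contact_force: [-0.3, 0.7, -2.0]
opening: 0.18
grasp_force: 79.4
```

play_rows(
  dp=[
    [0, 0.1, 0],
    [0, 0.2, 0],
    [0, 0.3, 0],
    [0, 0.4, 0],
    [0, 0.45, 0],
  ],
  rot=[
    [0, 0, 0],
    [0, 0, 0],
    [0, 0, 0],
    [0, 0, 0],
    [0, 0, 0],
  ],
)

```text
clock: 11.07
eef_pos: [547.8, -13.1, 56.1]
tcp_rot: [3.141, 0.0, 1.548]
contact_force: [-1.6, 0.2, -2.7]
opening: 0.178
grasp_force: 79.2
```

```bash
python3 - <<'E'
from rig import telemetry, optics, r
import cv2, numpy as np
np.set_printoptions(precision=3,suppress=True)
s=telemetry.sense(); f=optics.grab_frame("wrist"); print(s["eef_pos"],s["tcp_rot"],s["contact_force"],s["wrist_torque"])
cv2.imwrite("pics/w6.png",f["color"][:,:,::-1]); np.savez("w6.npz",s=s,**f)
E
```

```text
[547.797 -13.101  56.136] [3.141 0.    1.548] [-1.63   0.196 -2.692] [0.016 0.281 0.023]
```

View pics/w6.png

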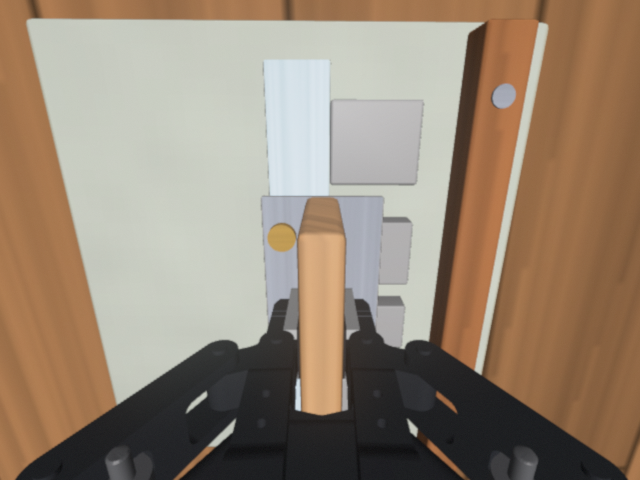

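Tile 4 is flush against the bar (tile at (332–420, 100–185)), the others follow beside the plate, and the rail foot is ahead at x≈465→430. I measure the gap and angle.

```bash
sed -e 's/w4.npz/w6.npz/' -e '/^print("bar back")/d' -e 's/range(110,360,5),480,545/range(40,330,5),428,480/' -e '/^m=((S/,$d' m4.py > m6.py; cat >> m6.py <<'E'
for nm,rows,a,b in (("t4 front",range(106,180,3),408,432),("t3",range(226,280,3),400,420),("t next",range(304,344,3),395,412)):
    print(nm); k=edge(rows,a,b,im[...,2],1,32); W=cast([(410,rows[len(rows)//2])],K,R,t,32)[0]; q=np.array([np.polyval(k,W[1]),W[1]]); print("  front-to-rail",(q-o)@ex)
E
python3 m6.py
```

```text
bar front
slope 0.0198 x@y=-14 551.1  n 31 std 0.12  px (np.float64(329.5), 66) (np.float64(328.5), 186)
rail foot
slope 0.0302 x@y=-14 616.6  n 58 std 0.17  px (np.float64(467.5), 40) (np.float64(431.5), 325)
bar-rail angle 0.010354369532615822 rail yaw -0.030183783113144916
rail-frame TCP -68.81570696150217 -1.1779903629867412  bar front dist -65.48468578164905 front-fin 3.3310211798531237
t4 front
slope 0.0258 x@y=-14 595.1  n 25 std 0.15  px (np.float64(423.5), 106) (np.float64(417.5), 178)
  front-to-rail -21.789129130124568
t3
slope 0.0273 x@y=-14 595.2  n 18 std 0.18  px (np.float64(412.5), 226) (np.float64(407.5), 277)
  front-to-rail -21.450414119863797
t next
slope 0.0111 x@y=-14 594.7  n 14 std 0.41  px (np.float64(403.5), 304) (np.float64(401.5), 343)
  front-to-rail -21.394503786506565
```

play_rows(
  dp=[
    [0, 0.06, 0],
    [0, 0.13, 0],
    [0, 0.2, 0],
    [0, 0.27, 0],
    [0, 0.3, 0],
  ],
  rot=[
    [0, 0, 0.06],
    [0, 0, 0.06],
    [0, 0, 0.06],
    [0, 0, 0.06],
    [0, 0, 0.06],
  ],
)

```text
clock: 11.53
eef_pos: [559.6, -13.4, 56.1]
tcp_rot: [3.141, -0.0, 1.541]
contact_force: [-1.2, -0.7, -3.2]
opening: 0.175
grasp_force: 79.0
```

play_rows(
  dp=[
    [0, 0.02, 0],
    [0, 0.04, 0],
    [0, 0.06, 0],
    [0, 0.08, 0],
    [0, 0.1, 0],
  ],
  rot=[
    [0, 0, 0],
    [0, 0, 0],
    [0, 0, 0],
    [0, 0, 0],
    [0, 0, 0],
  ],
)

```text
clock: 11.95
eef_pos: [563.1, -13.5, 56.1]
tcp_rot: [3.141, 0.0, 1.541]
contact_force: [-1.2, 0.5, -3.3]
opening: 0.175
grasp_force: 79.4
```

play_rows(
  dp=[
    [0, 0.01, 0],
    [0, 0.02, 0],
    [0, 0.03, 0],
    [0, 0.04, 0],
    [0, 0.05, 0],
  ],
  rot=[
    [0, 0, 0],
    [0, 0, 0],
    [0, 0, 0],
    [0, 0, 0],
    [0, 0, 0],
  ],
)

```text
clock: 12.37
eef_pos: [565.0, -13.5, 56.1]
tcp_rot: [-3.142, -0.0, 1.541]
contact_force: [-1.5, -0.3, -3.8]
opening: 0.175
grasp_force: 79.3
```

```bash
python3 - <<'E'
from rig import telemetry, optics
import numpy as np, cv2
np.set_printoptions(precision=3,suppress=True)
s=telemetry.sense(); f=optics.grab_frame("wrist"); print(s["eef_pos"],s["tcp_rot"],s["contact_force"],s["wrist_torque"])
np.savez("w7.npz",s=s,**f); cv2.imwrite("pics/w7.png",f["color"][:,:,::-1])
E
sed -e 's/w6.npz/w7.npz/' -e 's/range(40,330,5),428,480/range(40,90,3),418,470/' -e '/^print("rail foot")/s/^/#/' m6.py > m7.py
# reuse rail line from w6
sed -i 's/^th=-np/kr=np.array([0.0302,616.6+0.0302*14]); th=-np/' m7.py; python3 m7.py
```

```text
[564.955 -13.531  56.076] [-3.142 -0.     1.541] [-1.497 -0.286 -3.816] [ 0.031  0.274 -0.043]
bar front
slope 0.0227 x@y=-14 568.5  n 31 std 0.00  px (np.float64(328.5), 66) (np.float64(328.5), 186)
bar-rail angle 0.007499132021240983 rail yaw -0.030190823818237067
rail-frame TCP -51.63600129906834 -1.0899352719892574  bar front dist -48.07816989105642 front-fin 3.557831408011926
t4 front
slope -0.0706 x@y=-14 624.4  n 20 std 0.39  px (np.float64(413.5), 106) (np.float64(428.5), 178)
  front-to-rail 0.3125473015845736
t3
slope -0.0626 x@y=-14 618.3  n 6 std 0.00  px (np.float64(400.5), 226) (np.float64(418.5), 277)
  front-to-rail 0.12022661250048147
t next
slope -0.2520 x@y=-14 606.9  n 7 std 0.46  px (np.float64(402.5), 304) (np.float64(406.5), 343)
  front-to-rail -1.7670520921403938
```

play_rows(
  dp=[
    [0, 0.01, 0],
    [0, 0.02, 0],
    [0, 0.03, 0],
    [0, 0.04, 0],
    [0, 0.05, 0],
  ],
  rot=[
    [0, 0, 0],
    [0, 0, 0],
    [0, 0, 0],
    [0, 0, 0],
    [0, 0, 0],
  ],
)

```text
clock: 12.83
eef_pos: [567.0, -13.6, 56.1]
tcp_rot: [-3.142, -0.0, 1.541]
contact_force: [-1.7, 0.2, -1.8]
opening: 0.175
grasp_force: 79.3
```

play_rows(
  dp=[
    [0, 0.005, 0],
    [0, 0.01, 0],
    [0, 0.015, 0],
  ],
  rot=[
    [0, 0, 0],
    [0, 0, 0],
    [0, 0, 0],
  ],
)

```text
clock: 13.08
eef_pos: [567.5, -13.6, 56.1]
tcp_rot: [-3.141, -0.0, 1.541]
contact_force: [-1.8, -0.1, -2.5]
opening: 0.176
grasp_force: 79.3
```

```bash
python3 -c "
from rig import telemetry as t
s=t.sense();print(s['eef_pos'],s['tcp_rot'],s['contact_force'],s['wrist_torque'])"
```

```text
[567.48588842 -13.59755596  56.07584216] [-3.14145278e+00 -1.53026648e-05  1.54120254e+00] [-1.78835738 -0.13206026 -2.51152011] [-0.01074909  0.3691037  -0.02977202]
```

play_rows(
  dp=[
    [0, 0.005, 0],
    [0, 0.01, 0],
    [0, 0.015, 0],
  ],
  rot=[
    [0, 0, 0],
    [0, 0, 0],
    [0, 0, 0],
  ],
)

```text
clock: 13.33
eef_pos: [567.9, -13.6, 56.0]
tcp_rot: [-3.141, 0.0, 1.541]
contact_force: [-3.1, -0.6, -1.4]
opening: 0.178
grasp_force: 79.5
```

play_rows(
  dp=[
    [0, 0.005, 0],
    [0, 0.01, 0],
    [0, 0.01, 0],
  ],
  rot=[
    [0, 0, 0],
    [0, 0, 0],
    [0, 0, 0],
  ],
)

```text
clock: 13.58
eef_pos: [568.0, -13.6, 56.0]
tcp_rot: [-3.141, 0.0, 1.541]
contact_force: [-4.7, 0.1, -0.3]
opening: 0.177
grasp_force: 79.6
```

```bash
cat > st.py <<'E'
from rig import telemetry as t
s=t.sense();print(s['clock'],s['eef_pos'].round(2),s['tcp_rot'].round(4),s['contact_force'].round(2),s['wrist_torque'].round(3))
E
python3 st.py
```

```text
13.5833 [568.04 -13.65  55.99] [-3.1406  0.      1.5412] [-4.74  0.12 -0.27] [0.056 0.852 0.014]
```

play_rows(
  dp=[
    [0, 0.005, 0],
    [0, 0.01, 0],
    [0, 0.01, 0],
  ],
  rot=[
    [0, 0, 0],
    [0, 0, 0],
    [0, 0, 0],
  ],
)

```text
clock: 13.83
eef_pos: [568.1, -13.6, 55.9]
tcp_rot: [-3.14, 0.0, 1.541]
contact_force: [-4.6, 0.6, -0.0]
opening: 0.174
grasp_force: 79.8
```

```bash
python3 st.py
```

```text
13.8333 [568.1  -13.64  55.91] [-3.1399  0.      1.5413] [-4.57  0.58 -0.04] [0.054 1.14  0.057]
```

play_rows(
  dp=[
    [0, 0.005, 0],
    [0, 0.01, 0],
    [0, 0.01, 0],
  ],
  rot=[
    [0, 0, 0],
    [0, 0, 0],
    [0, 0, 0],
  ],
)

```text
clock: 14.08
eef_pos: [568.2, -13.6, 55.8]
tcp_rot: [-3.139, 0.0, 1.541]
contact_force: [-5.9, 0.2, 0.5]
opening: 0.175
grasp_force: 79.8
```

```bash
python3 st.py
```

```text
14.0833 [568.16 -13.63  55.83] [-3.1392  0.      1.5412] [-5.94  0.23  0.48] [-0.01   1.304  0.08 ]
```

play_rows(
  dp=[
    [0, 0.005, 0],
    [0, 0.01, 0],
    [0, 0.01, 0],
  ],
  rot=[
    [0, 0, -0.01],
    [0, 0, -0.02],
    [0, 0, -0.02],
  ],
)

```text
clock: 14.33
eef_pos: [568.2, -13.6, 55.7]
tcp_rot: [-3.138, -0.0, 1.543]
contact_force: [-7.4, -0.0, 1.0]
opening: 0.174
grasp_force: 79.9
```

```bash
python3 st.py
```

```text
14.3333 [568.2  -13.61  55.71] [-3.1384e+00 -1.0000e-04  1.5431e+00] [-7.37 -0.02  0.97] [ 0.     1.458 -0.1  ]
```

play_rows(
  dp=[
    [0, 0.005, 0],
    [0, 0.01, 0],
    [0, 0.015, 0],
    [0, 0.015, 0],
  ],
  rot=[
    [0, 0, 0.004],
    [0, 0, 0.008],
    [0, 0, 0.008],
    [0, 0, 0.008],
  ],
)

```text
clock: 14.67
eef_pos: [568.3, -13.6, 55.6]
tcp_rot: [-3.137, -0.0, 1.542]
contact_force: [-8.6, 0.3, 1.7]
opening: 0.181
grasp_force: 80.0
```

```bash
python3 st.py
```

```text
14.6667 [568.28 -13.63  55.6 ] [-3.1374 -0.      1.5424] [-8.63  0.27  1.65] [ 0.003  1.696 -0.029]
```

play_rows(
  dp=[
    [0, 0.005, 0],
    [0, 0.01, 0],
    [0, 0.01, 0],
    [0, 0.01, 0],
  ],
  rot=[
    [0, 0, 0],
    [0, 0, 0],
    [0, 0, 0],
    [0, 0, 0],
  ],
)

```text
clock: 15.0
eef_pos: [568.3, -13.7, 55.6]
tcp_rot: [-3.137, -0.0, 1.542]
contact_force: [-10.1, 0.1, 2.0]
opening: 0.177
grasp_force: 80.2
```

play_rows(
  dp=[
    [0, 0, 0],
    [0, 0, 0],
  ],
  rot=[
    [0, 0, 0],
    [0, 0, 0],
  ],
)

```text
clock: 15.17
eef_pos: [568.3, -13.6, 55.6]
tcp_rot: [-3.137, -0.0, 1.542]
contact_force: [-9.8, -0.5, 2.0]
opening: 0.18
grasp_force: 80.2
```

```bash
python3 st.py
```

```text
15.1667 [568.3  -13.63  55.58] [-3.1367 -0.      1.5423] [-9.77 -0.5   2.03] [ 0.072  1.9   -0.025]
```

play_rows(
  dp=[
    [0, 0, 0],
    [0, 0, 0],
    [0, 0, 0],
    [0, 0, 0],
    [0, 0, 0],
  ],
  rot=[
    [0, 0, 0],
    [0, 0, 0],
    [0, 0, 0],
    [0, 0, 0],
    [0, 0, 0],
  ],
)

```text
clock: 15.58
eef_pos: [568.3, -13.6, 55.6]
tcp_rot: [-3.137, -0.0, 1.542]
contact_force: [-10.0, -0.6, 2.2]
opening: 0.176
grasp_force: 80.2
```

play_rows(
  dp=[
    [0, 0, 0],
    [0, 0, 0],
    [0, 0, 0],
    [0, 0, 0],
  ],
  rot=[
    [0, 0, 0],
    [0, 0, 0],
    [0, 0, 0],
    [0, 0, 0],
  ],
)

```text
clock: 15.92
eef_pos: [568.3, -13.6, 55.6]
tcp_rot: [-3.137, -0.0, 1.542]
contact_force: [-9.7, 0.3, 1.7]
opening: 0.177
grasp_force: 80.2
```

```bash
python3 st.py
```

```text
15.9167 [568.32 -13.62  55.56] [-3.1368 -0.      1.5424] [-9.69  0.33  1.7 ] [0.008 1.89  0.01 ]
```

play_rows(
  dp=[
    [0, -0.02, 0],
    [0, -0.04, 0],
    [0, -0.06, 0],
    [0, -0.1, 0],
    [0, -0.15, 0],
  ],
  rot=[
    [0, 0, 0],
    [0, 0, 0],
    [0, 0, 0],
    [0, 0, 0],
    [0, 0, 0],
  ],
)

```text
clock: 16.33
eef_pos: [566.1, -13.5, 56.5]
tcp_rot: [3.139, -0.0, 1.542]
contact_force: [0.4, -0.0, -2.8]
opening: 0.175
grasp_force: 79.2
```

play_rows(
  dp=[
    [0, -0.15, 0],
    [0, -0.4, 0],
    [0, -0.7, 0],
    [0, -1.0, 0],
    [0, -1.25, 0],
  ],
  rot=[
    [0, 0, 0],
    [0, 0, 0],
    [0, 0, 0],
    [0, 0, 0],
    [0, 0, 0],
  ],
)

```text
clock: 16.75
eef_pos: [513.2, -12.1, 56.1]
tcp_rot: [-3.141, -0.0, 1.542]
contact_force: [-0.2, -0.4, -3.1]
opening: 0.176
grasp_force: 79.2
```

play_rows(
  dp=[
    [0, 0, -0.2],
    [0, 0, -0.7],
    [0, 0, -1.2],
    [0, 0, -1.7],
    [0, 0, -2.0],
  ],
  rot=[
    [0, 0, 0],
    [0, 0, 0],
    [0, 0, 0],
    [0, 0, 0],
    [0, 0, 0],
  ],
)

```text
clock: 17.17
eef_pos: [516.1, -12.1, 138.9]
tcp_rot: [3.138, -0.0, 1.543]
contact_force: [0.4, -0.0, -2.6]
opening: 0.181
grasp_force: 79.5
```

play_rows(
  dp=[
    [0, -0.3, 0],
    [0, -0.6, 0],
    [0, -0.6, 0],
  ],
  rot=[
    [0, 0, 0],
    [0, 0, 0],
    [0, 0, 0],
  ],
)

```text
clock: 17.42
eef_pos: [486.6, -11.3, 135.1]
tcp_rot: [-3.137, -0.0, 1.542]
contact_force: [-0.6, 0.4, -3.0]
opening: 0.174
grasp_force: 79.1
```

```bash
python3 st.py; python3 - <<'E'
from rig import telemetry, optics, r
import cv2, numpy as np
s=telemetry.sense(); f=optics.grab_frame("wrist"); np.savez("w8.npz",s=s,**f); a=f["color"][:,:,::-1]
g=optics.grab_frame("scene"); b=cv2.resize(g["color"][220:390,210:430,::-1],(400,300),interpolation=cv2.INTER_CUBIC)
np.savez("s8.npz",**g)
cv2.imwrite("pics/p8.png",np.hstack([cv2.resize(a,(400,300)),b]))
E
```

```text
17.4167 [486.61 -11.32 135.06] [-3.1374 -0.      1.5425] [-0.58  0.38 -2.98] [0.043 0.053 0.02 ]
```

View pics/p8.png

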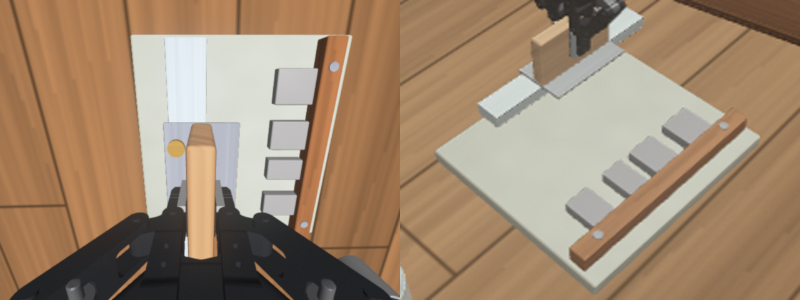

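Right panel shows all four tiles flush in one row along the rail; the left (wrist) panel agrees. Now I carry the straightedge back to the grasp pose over the tray.

play_rows(
  dp=[
    [0.5, 0, -0.2],
    [1.3, 0.05, -0.2],
    [2.1, 0.1, -0.2],
    [2.9, 0.15, -0.2],
    [3.7, 0.2, -0.2],
  ],
  rot=[
    [0, 0, 0],
    [0, 0, 0],
    [0, 0, 0],
    [0, 0, 0],
    [0, 0, 0],
  ],
)

```text
clock: 17.93
eef_pos: [502.8, 137.6, 143.4]
tcp_rot: [-3.141, 0.0, 1.542]
contact_force: [-0.3, -0.3, -3.5]
opening: 0.18
grasp_force: 79.4
```

play_rows(
  dp=[
    [0.8, 0.05, 0],
    [1.6, 0.1, 0],
    [2.4, 0.15, 0],
    [3.2, 0.2, 0],
    [4.0, 0.2, 0],
  ],
  rot=[
    [0, 0, 0.5],
    [0, 0, 1.3],
    [0, 0, 2.1],
    [0, 0, 2.9],
    [0, 0, 3.7],
  ],
)

```text
clock: 18.35
eef_pos: [515.4, 297.6, 143.1]
tcp_rot: [-3.141, 0.001, 1.151]
contact_force: [0.4, 0.3, -3.0]
opening: 0.178
grasp_force: 79.3
```

play_rows(
  dp=[
    [0, 0, 0],
    [0, 0, 0],
    [0, 0, 0],
    [0, 0, 0],
    [0, 0, 0],
  ],
  rot=[
    [0, 0, 0.9],
    [0, 0, 1.8],
    [0, 0, 2.7],
    [0, 0, 3.6],
    [0, 0, 4.5],
  ],
)

```text
clock: 18.77
eef_pos: [515.2, 296.0, 142.9]
tcp_rot: [-3.141, 0.001, 0.679]
contact_force: [-0.3, 0.4, -3.6]
opening: 0.177
grasp_force: 79.3
```

play_rows(
  dp=[
    [0, 0, 0],
    [0, 0, 0],
    [0, 0, 0],
    [0, 0, 0],
    [0, 0, 0],
  ],
  rot=[
    [0, 0, 0.9],
    [0, 0, 1.8],
    [0, 0, 2.7],
    [0, 0, 3.6],
    [0, 0, 4.5],
  ],
)

```text
clock: 19.18
eef_pos: [515.3, 295.9, 143.0]
tcp_rot: [3.141, 0.001, 0.208]
contact_force: [-0.4, 0.7, -2.8]
opening: 0.179
grasp_force: 79.3
```

play_rows(
  dp=[
    [0, 0, 0],
    [0, 0, 0],
    [0, 0, 0],
    [0, 0, 0],
  ],
  rot=[
    [0, 0, 0.4],
    [0, 0, 0.4],
    [0, 0, 0.4],
    [0, 0, 0.4],
  ],
)

```text
clock: 19.52
eef_pos: [515.4, 295.9, 143.5]
tcp_rot: [3.141, 0.001, 0.172]
contact_force: [-0.8, -0.4, -3.4]
opening: 0.174
grasp_force: 79.3
```

```bash
python3 st.py; python3 - <<'E'
import numpy as np
from rig import telemetry as t
from h import toolR
s=t.sense(); d=np.array([513.1,326.1,41.2])-s["eef_pos"]; print("tool dp",(toolR(s["tcp_rot"]).T@d/40).round(3),"rotz",-np.degrees(.170-s["tcp_rot"][2])/6)
E
```

```text
19.5167 [515.36 295.92 143.51] [3.1413e+00 7.0000e-04 1.7230e-01] [-0.77 -0.38 -3.41] [-0.028 -0.024 -0.014]
tool dp [ 0.076 -0.754  2.557] rotz 0.022148835625088625
```

play_rows(
  dp=[
    [0.04, -0.3, 0],
    [0.08, -0.6, 0.2],
    [0.08, -0.75, 0.7],
    [0.08, -0.75, 1.3],
    [0.08, -0.75, 1.8],
  ],
  rot=[
    [0, 0, 0.02],
    [0, 0, 0.02],
    [0, 0, 0.02],
    [0, 0, 0.02],
    [0, 0, 0.02],
  ],
)

```text
clock: 19.93
eef_pos: [513.2, 327.7, 70.6]
tcp_rot: [-3.141, -0.0, 0.17]
contact_force: [-0.1, -0.5, -3.1]
opening: 0.174
grasp_force: 79.3
```

play_rows(
  dp=[
    [0, 0, 0],
    [0, 0, 0],
    [0, 0, 0],
  ],
  rot=[
    [0, 0, 0],
    [0, 0, 0],
    [0, 0, 0],
  ],
)

```text
clock: 20.18
eef_pos: [514.0, 327.0, 72.7]
tcp_rot: [-3.141, -0.001, 0.169]
contact_force: [0.4, -0.3, -2.7]
opening: 0.182
grasp_force: 79.0
```

play_rows(
  dp=[
    [0, 0, 0.2],
    [0, 0, 0.4],
    [0, 0, 0.6],
    [0, 0, 0.7],
    [0, 0, 0.74],
  ],
  rot=[
    [0, 0, 0],
    [0, 0, 0],
    [0, 0, 0],
    [0, 0, 0],
    [0, 0, 0],
  ],
)

```text
clock: 20.6
eef_pos: [513.0, 325.7, 41.4]
tcp_rot: [3.141, 0.001, 0.168]
contact_force: [-0.1, -0.1, -2.9]
opening: 0.17
grasp_force: 79.3
```

play_rows(
  dp=[
    [0, 0, 0.01],
    [0, 0, 0.02],
    [0, 0, 0.02],
  ],
  rot=[
    [0, 0, 0],
    [0, 0, 0],
    [0, 0, 0],
  ],
)

```text
clock: 20.85
eef_pos: [513.7, 326.2, 41.8]
tcp_rot: [-3.141, -0.0, 0.168]
contact_force: [-0.2, -0.6, -2.7]
opening: 0.174
grasp_force: 79.3
```

```bash
python3 st.py
```

```text
20.85 [513.72 326.18  41.83] [-3.1415e+00 -3.0000e-04  1.6850e-01] [-0.15 -0.62 -2.69] [-0.042  0.011 -0.024]
```

play_rows(
  dp=[
    [0, 0, 0.01],
    [0, 0, 0.02],
    [0, 0, 0.02],
    [0, 0, 0.02],
  ],
  rot=[
    [0, 0, 0],
    [0, 0, 0],
    [0, 0, 0],
    [0, 0, 0],
  ],
)

```text
clock: 21.18
eef_pos: [513.8, 326.2, 41.2]
tcp_rot: [-3.141, -0.001, 0.169]
contact_force: [0.1, 0.5, -1.5]
opening: 0.178
grasp_force: 79.7
```

```bash
python3 st.py
```

```text
21.1833 [513.78 326.25  41.18] [-3.1413e+00 -6.0000e-04  1.6850e-01] [ 0.07  0.47 -1.51] [-0.019 -0.029 -0.021]
```

Touching the floor. A hair lower, then release.

play_rows(
  dp=[
    [0, 0, 0.01],
    [0, 0, 0.01],
    [0, 0, 0.01],
  ],
  rot=[
    [0, 0, 0],
    [0, 0, 0],
    [0, 0, 0],
  ],
)

```text
clock: 21.43
eef_pos: [513.8, 326.2, 41.1]
tcp_rot: [-3.141, -0.001, 0.169]
contact_force: [-1.3, -2.0, 6.2]
opening: 0.177
grasp_force: 80.4
```

play_rows(
  dp=[
    [0, 0, 0],
    [0, 0, 0],
    [0, 0, 0],
    [0, 0, 0],
    [0, 0, 0],
  ],
  rot=[
    [0, 0, 0],
    [0, 0, 0],
    [0, 0, 0],
    [0, 0, 0],
    [0, 0, 0],
  ],
  fingers=1.0,
)

```text
clock: 21.85
eef_pos: [513.5, 326.1, 40.4]
tcp_rot: [-3.142, 0.0, 0.169]
contact_force: [-0.1, -0.9, 0.2]
opening: 0.871
grasp_force: 0.0
```

play_rows(
  dp=[
    [0, 0, 0],
    [0, 0, 0],
    [0, 0, 0],
    [0, 0, 0],
    [0, 0, 0],
  ],
  rot=[
    [0, 0, 0],
    [0, 0, 0],
    [0, 0, 0],
    [0, 0, 0],
    [0, 0, 0],
  ],
)

```text
clock: 22.27
eef_pos: [513.6, 326.1, 40.5]
tcp_rot: [3.142, 0.0, 0.169]
contact_force: [-0.1, 0.0, -0.4]
opening: 1.001
grasp_force: 0.0
```

play_rows(
  dp=[
    [0, 0, -0.2],
    [0, 0, -0.7],
    [0, 0, -1.4],
    [0, 0, -2.1],
    [0, 0, -2.8],
  ],
  rot=[
    [0, 0, 0],
    [0, 0, 0],
    [0, 0, 0],
    [0, 0, 0],
    [0, 0, 0],
  ],
)

```text
clock: 22.68
eef_pos: [513.3, 326.0, 154.2]
tcp_rot: [3.142, 0.0, 0.169]
contact_force: [-0.0, 0.8, 0.5]
opening: 1.001
grasp_force: 0.0
```

play_rows(
  dp=[
    [-0.4, 0, -0.8],
    [-0.8, 0, -1.6],
    [-1.2, 0, -2.4],
    [-1.6, 0, -3.2],
    [-2, 0, -4],
  ],
  rot=[
    [0, 0, 0],
    [0, 0, 0],
    [0, 0, 0],
    [0, 0, 0],
    [0, 0, 0],
  ],
)

```text
clock: 23.1
eef_pos: [433.6, 312.2, 314.7]
tcp_rot: [-3.141, -0.0, 0.168]
contact_force: [0.6, 1.2, 0.4]
opening: 0.998
grasp_force: 0.0
```

play_rows(
  dp=[
    [0, 0, 0],
    [0, 0, 0],
    [0, 0, 0],
  ],
  rot=[
    [0, 0, 0],
    [0, 0, 0],
    [0, 0, 0],
  ],
)

```text
clock: 23.35
eef_pos: [434.6, 312.6, 312.5]
tcp_rot: [-3.141, -0.0, 0.169]
contact_force: [-0.1, 0.9, -0.6]
opening: 1.002
grasp_force: 0.0
```

```bash
python3 st.py; python3 - <<'E'
from rig import telemetry, optics, r
import cv2, numpy as np
f=optics.grab_frame("wrist"); g=optics.grab_frame("scene")
cv2.imwrite("pics/p9.png",np.hstack([cv2.resize(x["color"][:,:,::-1],(400,300)) for x in (f,g)]))
E
```

```text
23.35 [434.57 312.55 312.51] [-3.1415e+00 -5.0000e-04  1.6880e-01] [-0.14  0.92 -0.61] [-0.019  0.015 -0.034]
```

View pics/p9.png

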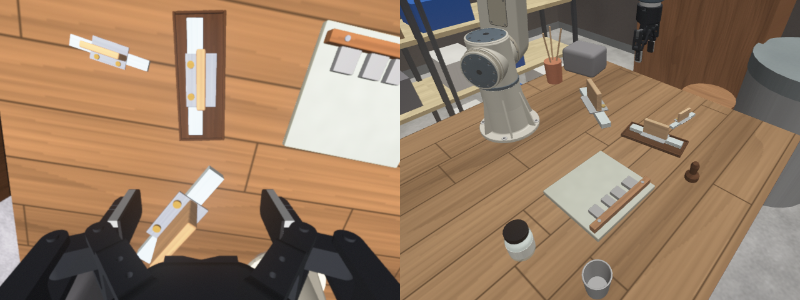

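The straightedge lies flat in its tray (left panel, (200,75)), the four tiles stand in a row against the rail, and the jar, cup and stamp are where they were. I'm handing in.

```bash
python3 -c "from rig import r; print(r.sign_off())"
```

```text
the job is handed in; nothing more can be done
None
```

I handed the job in at about 23 s: the four tiles stand in one row flush on the rail, pressed at about 10 N for roughly 0.9 s, the straightedge lies flat in its tray, and the jar, cup and stamp were not touched.

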